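One turn up on the nipping press

ROBOT

A 7-joint arm with a two-finger parallel gripper is mounted at the origin on the work surface. World frame = base frame: x ahead of the robot, y to its left, z up, the work surface at z = 0. Lengths are in m, angles in rad, forces in N, time in s.
With the tool pointing down it reaches from about 0.4 to 0.875 m from the base axis. Payload 6.5 kg.
Tool frame: the origin (TCP) lies on the centre line of the jaws, within the pads' length; the fingertips stand 11 mm ahead of it and the grasp point (between the pads) lies 8 mm behind it; z points along the fingers, y is the direction in which the jaws open and shut (so a half turn about z gives the same grasp; the last joint's range is limited). The gripper opens to 85 mm and grips with 20 to 120 N. Pads are 22 mm wide; open, the fingers measure 114 mm over their backs; the gripper's body (76 mm by 85 mm) begins 54 mm behind the grasp point. The pads swing forward as they close: fully open they stand 13 mm farther back than shut.
Start: joints at [-1.358, 0.536, -0.004, 1.538, 0.003, 1.067, -0.071], TCP at [0.179, 0.625, 0.242] pointing down, gripper open.
Joint ranges: [-2.7, 2.7], [-0.37, 2.16], [-1.27, 1.26], [0.24, 2.4], [-1.31, 4.45], [0.19, 1.91], [-2.76, 2.76]. Speed limits (rad/s): [2.39, 2.39, 3.14, 3.14, 3.14, 3.14, 3.14].

INTERFACE

Orientations are given as a unit quaternion [w, x, y, z].
In Python, from station import sense, optics, close_job, finder gives the robot as it stands. The module is installed in compiled form; this text tells all that it offers.
- The arm moves only by the tool carry_out, never from a script. Its argument "deltas" is a list of rows, each a list of 7 numbers: the shift along the tool's x, y, z in m, then the turn, a rotation vector about the tool's x, y, z in rad, then the closure, from 0 (fully open) to 1 (shut). A call has 1 to 5 rows; each row is the pose to reach, as a shift and turn from the pose measured when the call began, along the tool's axes at that moment; what a row does not reach only later rows make up. A row lasts 1/12 s, in which the tool goes at most 41.7 mm and 7.16 degrees, less where a joint would pass 70% of its speed; a pose out of reach is approached as far as the arm can. A call with a gripper value outside its range is refused whole. The fingers move at their own pace and stop on an object; "grip_force" is the grip in N (left out, the last holds). Time passes only in rows, so rows that repeat a pose let the fingers close. It gives the time, the measured TCP pose, the force and the opening at its end, in the units of the state.
- sense(): the state, without advancing time (a new reading comes with each control period).
- optics.capture(name): name is "scene" or "top"; returns a dict with "img" (400x640x3 uint8, red, green, blue), "range_z" (400x640 float32, m along the optical axis (not along the pixel's ray), 0 where there is no reading), "fovy" (degrees; the focal length in pixels is half the picture's height over the tangent of half this angle, whatever the lens; pixels are square), "cx", "cy" (the principal point, pixels), "R" (3x3) and "t" (3): a world point X has camera coordinates R X + t. Camera axes: x right, y down, z forward; pixel columns grow to the right and rows downward; lengths in m; the calibration is good to about 2 mm. A picture is of the moment at which its call begins.
- close_job(): hands the job in, once; it reports no verdict.
Trained networks look in the newest picture that a camera, given by its name, has taken for a name from the list of things; names that differ only in an ending like _2 or _b are one class to them, and where a whole thing is asked for, a point or a joint stands for the part that bears it (a point fixed in the world has none). Each returns a list of dicts, best first, with "conf" (0 to 1); they miss things now and then, are a little off and sometimes report something else, mostly with a low value. They report only what shows in the picture. A call takes as long as a camera call.
- finder.spot_in(camera, query): "extent" ([left, top, right, bottom] as shares, 0 to 1, of the picture: columns of its width, rows of its height, round what is visible of it).
- finder.silhouettes(camera, query): "mask" (400x640 bool, what is visible of it) and "extent" ([left, top, right, bottom] as shares, 0 to 1, of the picture: columns of its width, rows of its height, round what is visible of it).
- finder.tip_of(camera, query): "at" ([column, row] as shares, 0 to 1, of the picture: columns of its width, rows of its height: a listed point, or the origin of a listed thing).
The state is a dict: "time_s": time; "joint_pos": joint angles; "joint_vel": joint speeds; "joint_efforts": joint torques, N m; "eef_pos": TCP position; "tool_rot": TCP orientation; "force": force on the tool from outside, world axes, zero at the start; "ft_torque": the same for the moment, N m; "grip_width": finger opening in m.
Only numpy, scipy, OpenCV 4.12 (cv2) and the standard library are available. Lean on these libraries where they do the work, as an engineer would, in place of code of your own. Each camera call takes 0.05 s, during which the arm holds its last target.

TASK

Make room for one more board in the nipping press: push its hand wheel round by the upright handle, anticlockwise as seen from above, through exactly one full turn, so that the platen comes up and the handle stands where it began. Push the handle with the side of the fingers only, never take it between them, and let go of the wheel when the turn is done. Leave the small things lying in and beside the press where they are.

Things in the scene. Friction and masses are not known exactly. Their poses are not given: they have to be found in the camera images.
- wheel (a joint): turn of the press's hand wheel in rad; it grows as the wheel goes anticlockwise seen from above, one full turn adds 6.283 and lifts platen, screw, wheel and handle together by 5 mm. It starts anywhere from -2.4 to 2.4; 0 has the handle towards the press's front. The wheel needs 2 to 4 N at the handle, stays where it is left, and has no stop within two turns of the start in this direction
- hub (a point): centre of the hand wheel, on its upright axis at mid-height of the rim, about 205 mm above the table. Aluminium wheel lying level on top of the press, 193 mm across, three spokes, rim 17 mm thick; the nut on its hub reaches 25 mm above this point and is the highest part of the wheel apart from the handle
- handle: the wheel's one handle: a black upright grip, 72 mm tall, 20 mm across at its foot and 26 mm near its top, which spins freely about its own upright axis (its yaw means nothing). It stands on the rim over a spoke end, 88 mm from the wheel's axis. Origin at the grip's centre, 51 mm above the hub point; top 36 mm above the origin, foot 36 mm below it
- press: the bench nipping press, grey, fixed to the table: base 240 x 300 mm, 26 mm high, two upright steel columns joined by a bridge 170 mm up (column nuts to 185 mm), a level platen under the bridge over a packet of boards and blotters. Origin: centre of its underside; z up, front faces -x, columns at y = +125 and -125 mm
- eraser: white eraser with a blue sleeve, 20 x 42 x 12 mm, lying on the press's base in front of the packet; origin at the centre of its underside; not to be moved
- weight: round steel paper weight with a knob, 58 mm across, 61 mm tall, on the table by the press's -y side; origin at the centre of its underside; not to be moved
- jar: glass paste jar with a white cap, 60 mm across, 75 mm tall, on the table by the press's +y side; origin at the centre of its underside; not to be moved
- brush: flat brush with a red handle, about 200 mm long along its x, lying on the table at the robot's left of the press; not to be moved
- folder: bone folder, a cream flat blade 160 x 20 x 5 mm along its x, lying on the table at the robot's right of the press; not to be moved

How it is judged:
On the way:
1. fingers push the handle through the far half of its round (distance of handle from where it was at the start of the episode above 0.14 m and contact force between the fingers and handle above 0.3 N).
At the end, for the whole second after the job is handed in: The wheel has gone anticlockwise through one full turn and no more, within about 10 degrees (the handle stands within 17 mm of where it began, 5 mm of which is the screw's lift), and is at rest (distance of handle from where it was at the start of the episode below 0.017 m and value of joint wheel between 3.3 and 9.3 rad and velocity of joint wheel between -0.03 and 0.03 rad/s); the robot touches nothing.
It fails at once if the handle was taken between the fingers (horizontal distance between the grasp point and handle below 0.015 m and z of the grasp point in the frame of handle below 0.05 m).
It fails at once if a small thing in or beside the press was moved (distance of any of eraser, weight, jar, brush, folder from where it was at the start of the episode above 0.02 m).
It also fails if it takes over 54 s, if anything falls off the work surface, if the arm or the gripper's body presses on something with over 40 N, if the wrist force passes 120 N, or if a joint passes its speed limit or range.

## Working session

There is one attempt and no reset: what is moved stays moved. The work goes in short steps, Python scripts to look and compute and a tool call to move; the robot and the scene stay as the last step left them, time stands still between calls to the robot, and variables do not carry over. Pictures are saved under pics/ and viewed, and the job is handed in when it is done.

Besides the shell and the picture viewer there is one more tool, called as name([rows], argument=value, ...), one row to a line, values as JSON. carry_out: Moves the arm, as the interface text tells. Its arguments: {"type":"object","properties":{"deltas":{"type":"array","items":{"type":"array","items":{"type":"number"}}},"grip_force":{"type":"number"}},"required":["deltas"]}

```bash
mkdir -p pics; cat > h.py <<'E'
import numpy as np, cv2
from station import sense, optics, close_job, finder
from scipy.spatial.transform import Rotation as Ro
def f(c): return 200/np.tan(np.radians(c["fovy"])/2)
def world(c,u,v,z=None):
    z=c["range_z"][int(v),int(u)] if z is None else z
    p=np.array([(u-c["cx"])/f(c)*z,(v-c["cy"])/f(c)*z,z])
    return c["R"].T@(p-c["t"])
def cloud(c,m):
    v,u=np.nonzero(m&(c["range_z"]>0)); z=c["range_z"][v,u]
    p=np.stack([(u-c["cx"])/f(c)*z,(v-c["cy"])/f(c)*z,z],1)
    return (p-c["t"])@c["R"]
def save(c,n): cv2.imwrite("pics/"+n,c["img"][:,:,::-1])
E
python3 - <<'E'
from h import *
s=sense(); print(s)
for n in("scene","top"):
    c=optics.capture(n); save(c,n+"0.png"); print(n,c["fovy"],-c["R"].T@c["t"])
    for q in("hub","handle","press","wheel"):
        for r in finder.tip_of(n,q)[:2] if q!="wheel" else []:
            u,v=r["at"][0]*640,r["at"][1]*400; print(q,"tip",r["conf"],u,v,world(c,u,v))
        for r in finder.silhouettes(n,q)[:1]:
            p=cloud(c,r["mask"]); print(q,"mask",r["conf"],len(p),np.percentile(p,[2,50,98],axis=0).round(3).tolist())
E
```

```text
{'time_s': 0.0, 'joint_pos': array([-1.35820916,  0.53720057, -0.00440656,  1.53885855,  0.00260531,
        1.06729949, -0.07121532]), 'joint_vel': array([-0.00120631, -0.00116665,  0.00020636, -0.00049741,  0.00018139,
        0.00115481, -0.00158944]), 'joint_efforts': array([ 4.50298185e-04, -5.83399165e+01,  1.04881313e+00, -2.59107095e+01,
        1.23546520e-02,  9.55107826e-03, -2.16921700e-05]), 'eef_pos': array([0.17874225, 0.62430738, 0.24139677]), 'tool_rot': array([-4.75773169e-05,  1.38926911e-01,  9.90302246e-01, -8.78939126e-04]), 'force': array([0.12885574, 0.25411252, 0.2533105 ]), 'ft_torque': array([-0.02143098,  0.00726106, -0.00278031]), 'grip_width': 0.08550628971867755}
scene 51.90429663608954 [1.33945051 0.51769904 0.89266286]
hub tip 0.65 289.408 189.79999999999998 [ 0.62222379 -0.05119437  0.22216713]
hub mask 0.59 1709 [[0.333, -0.264, -0.001], [0.626, -0.06, 0.213], [0.7, 0.041, 0.288]]
handle tip 0.73 262.528 177.4 [ 0.67086423 -0.10213542  0.27072565]
handle mask 0.76 254 [[0.349, -0.423, -0.003], [0.674, -0.11, 0.256], [0.681, -0.102, 0.294]]
press tip
[... 198 characters left out ...]
.14], [0.628, -0.057, 0.213], [0.701, 0.041, 0.288]]
top 50.369633628535816 [ 0.39119046 -0.00546545  1.31452081]
hub tip 0.59 338.304 187.92 [ 0.59733452 -0.05410808  0.23113414]
hub mask 0.94 1843 [[0.514, -0.14, 0.187], [0.61, -0.059, 0.214], [0.693, 0.038, 0.291]]
handle tip 0.48 364.22400000000005 160.20000000000002 [ 0.65618308 -0.115064    0.29115236]
handle mask 0.67 99 [[0.653, -0.124, 0.238], [0.659, -0.113, 0.288], [0.671, -0.104, 0.296]]
press tip 0.91 336.128 198.4 [ 0.57817108 -0.05063928  0.18020743]
press mask 0.9 7723 [[0.475, -0.2, 0.022], [0.588, -0.048, 0.083], [0.719, 0.092, 0.228]]
wheel mask 0.56 1964 [[0.514, -0.141, 0.085], [0.61, -0.054, 0.214], [0.693, 0.04, 0.29]]
```

View pics/scene0.png

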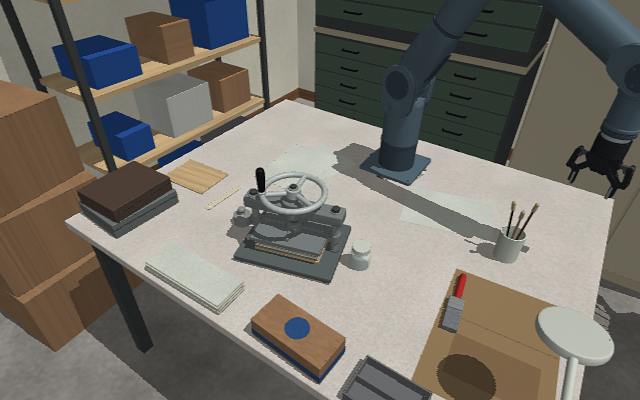

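View pics/top0.png

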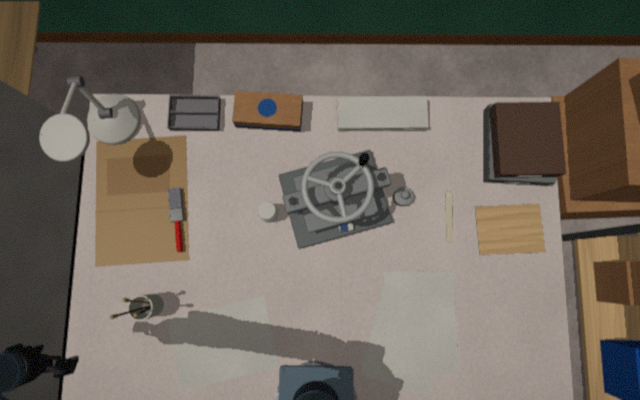

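```bash
python3 - <<'E'
from h import *
from scipy.optimize import least_squares
for n in("scene","top"):
    c=optics.capture(n)
    P=cloud(c,np.ones((400,640),bool))
    m=(P[:,0]>.45)&(P[:,0]<.78)&(P[:,1]>-.22)&(P[:,1]<.12)
    P=P[m]
    R=P[(P[:,2]>.203)&(P[:,2]<.224)]
    def fit(R,r0):
        h=R
        return least_squares(lambda q:np.hypot(h[:,0]-q[0],h[:,1]-q[1])-r0,[.605,-.05],loss="soft_l1",f_scale=.003).x
    q=fit(R,.090); d=np.hypot(*(R[:,:2]-q).T); 
    R2=R[(d>.075)&(d<.1)]
    q=fit(R2,.0885); d=np.hypot(*(R2[:,:2]-q).T)
    print(n,"centre",q,len(R2),np.percentile(d,[2,50,98]),np.median(R2[:,2]))
    H=P[(P[:,2]>.24)&(P[:,2]<.32)]; H=H[np.hypot(*(H[:,:2]-q).T)>.06]
    print("handle pts",len(H),np.percentile(H,[2,50,98],axis=0).round(4).tolist())
    T=H[H[:,2]>.285]; print("top",T.mean(0),len(T))
    N=P[(P[:,2]>.222)&(P[:,2]<.25)]; N=N[np.hypot(*(N[:,:2]-q).T)<.03]; print("nut",N.mean(0),len(N))
    for n2 in("eraser","weight","jar","brush","folder"):
        for r in finder.silhouettes(n,n2)[:1]:
            p=cloud(c,r["mask"]); print(n2,r["conf"],len(p),np.percentile(p,[5,50,95],axis=0).round(3).tolist())
E
```

```text
scene centre [ 0.61243669 -0.04741649] 915 [0.07810059 0.087685   0.09567673] 0.21289972833493648
handle pts 168 [[0.662, -0.1212, 0.2419], [0.6758, -0.1081, 0.2732], [0.6811, -0.1015, 0.294]]
top [ 0.6722089  -0.11091981  0.29078904] 44
nut [ 0.61168927 -0.04804576  0.22625442] 58
weight 0.65 299 [[0.601, -0.276, 0.004], [0.626, -0.251, 0.033], [0.644, -0.231, 0.059]]
jar 0.71 535 [[0.548, 0.135, 0.01], [0.58, 0.161, 0.052], [0.591, 0.18, 0.076]]
brush 0.57 785 [[0.461, 0.42, 0.005], [0.573, 0.439, 0.018], [0.636, 0.463, 0.022]]
folder 0.51 115 [[0.502, -0.41, 0.002], [0.559, -0.403, 0.005], [0.622, -0.395, 0.008]]
top centre [ 0.60313013 -0.05154397] 1316 [0.0784751  0.08721529 0.09566381] 0.21357815197265745
handle pts 109 [[0.6532, -0.1247, 0.2472], [0.6603, -0.114, 0.2899], [0.6736, -0.1034, 0.2959]]
top [ 0.66358014 -0.11469892  0.29207125] 69
nut [ 0.60322272 -0.05060658  0.22635451] 112
eraser 0.38 660 [[0.45, 0.417, 0.01], [0.557, 0.433, 0.018], [0.623, 0.459, 0.024]]
weight 0.68 328 [[0.586, -0.284, 0.005], [0.608, -0.256, 0.035], [0.634, -0.233, 0.06]]
jar 0.27 663 [[0.45, 0.417, 0.01], [0.557, 0.433, 0.018], [0.623, 0.459, 0.024]]
brush 0.82 676 [[0.45, 0.417, 0.009], [0.556, 0.433, 0.018], [0.623, 0.459, 0.024]]
folder 0.58 327 [[0.486, -0.415, 0.0], [0.55, -0.406, 0.005], [0.625, -0.397, 0.009]]
```

The scene view shows the wheel at about (295,190) with the handle at (262,180). In the top view the hub is at (338,187) and the handle at (363,160). The two cameras disagree by about 9 mm in x, so I'll check them against the tool once it is near the press. First I raise the arm, shut the fingers and turn the tool.

carry_out([
  [0,0,-0.04,0,0,0.12,1],
  [0,0,-0.08,0,0,0.24,1],
  [0,0,-0.12,0,0,0.36,1],
  [0,0,-0.16,0,0,0.48,1],
  [0,0,-0.16,0,0,0.6,1],
], grip_force=40)

```text
time_s: 1.82
eef_pos: [0.1798, 0.6278, 0.412]
tool_rot: [-0.002, 0.428, 0.904, 0.007]
force: [-0.7, 0.5, 1.1]
grip_width: 0.0257
```

```bash
cat >> h.py <<'E'
def to(x,y,z,yaw=True):
    "remaining delta in tool axes to world point & to yaw with tool y=world x"
    s=sense(); w=s["tool_rot"]; R=Ro.from_quat([w[1],w[2],w[3],w[0]])
    d=R.inv().apply(np.array([x,y,z])-s["eef_pos"])
    T=Ro.from_matrix(np.array([[0,1,0],[1,0,0],[0,0,-1.]]))
    print("t",s["time_s"],"pos",s["eef_pos"].round(4),"F",s["force"].round(2),"w",round(s["grip_width"],4))
    print("delta",d.round(4),"rot",(R.inv()*T).as_rotvec().round(3),"q",s["joint_pos"].round(2))
E
python3 -c "
from h import *
to(.58,-.2,.40)"
```

```text
t 1.8167 pos [0.1798 0.6278 0.412 ] F [-0.73  0.53  1.1 ] w 0.0257
delta [-0.8941 -0.2148  0.0015] rot [ 0.008 -0.013  0.686] q [-1.45  0.42  0.13  1.32 -0.06  1.39 -0.63]
```

carry_out([
  [-0.03,-0.02,0,0,0,0.12,1],
  [-0.06,-0.045,0,0,0,0.24,1],
  [-0.09,-0.07,0,0,0,0.36,1],
  [-0.12,-0.09,0,0,0,0.48,1],
  [-0.15,-0.11,0,0,0,0.6,1],
])

```text
time_s: 2.23
eef_pos: [0.1895, 0.4402, 0.4093]
tool_rot: [-0.004, 0.678, 0.735, 0.006]
force: [1.2, -0.6, 1.5]
grip_width: 0.0
```

```bash
python3 -c "
from h import *
to(.58,-.2,.40)"
```

```text
t 2.2333 pos [0.1895 0.4402 0.4093] F [ 1.16 -0.59  1.47] w 0.0
delta [-0.6697  0.3377  0.0012] rot [ 0.003 -0.014  0.081] q [-1.47  0.08  0.23  1.76 -0.02  1.29 -1.16]
```

carry_out([
  [-0.02,0.03,0,0,0,0.08,1],
  [-0.04,0.06,0,0,0,0.08,1],
  [-0.06,0.095,0,0,0,0.08,1],
  [-0.08,0.13,0,0,0,0.08,1],
  [-0.1,0.165,0,0,0,0.08,1],
])

```text
time_s: 2.65
eef_pos: [0.3634, 0.3527, 0.4091]
tool_rot: [-0.004, 0.707, 0.707, 0.007]
force: [-0.3, 1.3, 0.0]
grip_width: -0.0001
```

```bash
python3 -c "
from h import *
to(.58,-.2,.40)"
```

```text
t 2.65 pos [0.3634 0.3527 0.4091] F [-0.29  1.34  0.02] w -0.0001
delta [-0.553   0.216   0.0011] rot [ 0.003 -0.016  0.001] q [-1.23  0.13  0.42  1.71 -0.07  1.29 -0.79]
```

carry_out([
  [-0.035,0.014,0,0,-0.016,0,1],
  [-0.07,0.028,0,0,-0.016,0,1],
  [-0.105,0.042,0,0,-0.016,0,1],
  [-0.14,0.056,0,0,-0.016,0,1],
  [-0.175,0.07,0,0,-0.016,0,1],
])

```text
time_s: 3.07
eef_pos: [0.434, 0.1759, 0.4068]
tool_rot: [0.001, 0.707, 0.708, 0.001]
force: [0.5, -0.8, 0.9]
grip_width: 0.0001
```

carry_out([
  [-0.037,0.014,0,0,0,0,1],
  [-0.074,0.028,0,0,0,0,1],
  [-0.111,0.042,0,0,0,0,1],
  [-0.148,0.056,0,0,0,0,1],
  [-0.185,0.07,0,0,0,0,1],
])

```text
time_s: 3.48
eef_pos: [0.5045, -0.0108, 0.4074]
tool_rot: [0.001, 0.707, 0.708, 0.002]
force: [1.2, 1.2, 0.3]
grip_width: -0.0
```

carry_out([
  [-0.037,0.014,0,0,0,0,1],
  [-0.074,0.028,0,0,0,0,1],
  [-0.111,0.042,0,0,0,0,1],
  [-0.148,0.056,0,0,0,0,1],
  [-0.18,0.065,0,0,0,0,1],
])

```text
time_s: 3.9
eef_pos: [0.5705, -0.1931, 0.4073]
tool_rot: [0.001, 0.707, 0.708, 0.002]
force: [0.9, 0.7, 0.4]
grip_width: 0.0004
```

```bash
python3 - <<'E'
from h import *
to(.58,-.2,.40)
for n in("scene","top"):
    c=optics.capture(n); save(c,n+"1.png")
    P=cloud(c,np.ones((400,640),bool)); e=sense()["eef_pos"]
    m=(abs(P[:,0]-e[0])<.1)&(abs(P[:,1]-e[1])<.1)&(P[:,2]>.3)
    Q=P[m]
    for z0 in np.arange(.36,.56,.02):
        k=Q[(Q[:,2]>z0)&(Q[:,2]<z0+.02)]
        if len(k)>5: print(n,round(z0,2),len(k),k.min(0).round(3),k.max(0).round(3))
    T=P[(P[:,2]<.03)&(P[:,2]>-.03)&(P[:,0]>.2)&(P[:,0]<.9)]; print("table z",np.median(T[:,2]))
E
```

```text
t 3.9 pos [ 0.5705 -0.1931  0.4073] F [0.95 0.67 0.41] w 0.0004
delta [-0.007   0.0095  0.0073] rot [ 0.005 -0.001  0.002] q [-0.33  0.41  0.83  1.49 -0.3   1.37  0.52]
scene 0.38 7 [ 0.564 -0.199  0.397] [ 0.579 -0.182  0.4  ]
scene 0.4 70 [ 0.557 -0.201  0.4  ] [ 0.586 -0.179  0.42 ]
scene 0.42 68 [ 0.556 -0.2    0.42 ] [ 0.587 -0.179  0.44 ]
scene 0.44 155 [ 0.526 -0.206  0.44 ] [ 0.614 -0.178  0.46 ]
scene 0.46 230 [ 0.512 -0.209  0.46 ] [ 0.63  -0.173  0.48 ]
scene 0.48 263 [ 0.51  -0.203  0.48 ] [ 0.633 -0.169  0.5  ]
scene 0.5 176 [ 0.532 -0.202  0.5  ] [ 0.613 -0.171  0.52 ]
scene 0.52 193 [ 0.552 -0.217  0.52 ] [ 0.609 -0.153  0.54 ]
scene 0.54 254 [ 0.549 -0.218  0.54 ] [ 0.609 -0.153  0.56 ]
scene 0.56 265 [ 0.537 -0.224  0.56 ] [ 0.608 -0.153  0.58 ]
table z 0.0006712207296631684
top 0.48 19 [ 0.616 -0.195  0.48 ] [ 0.627 -0.187  0.491]
top 0.52 6 [ 0.573 -0.17   0.533] [ 0.589 -0.163  0.54 ]
top 0.54 7 [ 0.575 -0.169  0.544] [ 0.587 -0.163  0.557]
table z 0.0009421629659809699
```

```bash
python3 - <<'E'
from h import *
c=optics.capture("scene")
P=cloud(c,np.ones((400,640),bool)); e=sense()["eef_pos"]
Q=P[(abs(P[:,0]-e[0])<.1)&(abs(P[:,1]-e[1])<.1)&(P[:,2]>.3)]-e
for z0 in np.arange(-.014,.08,.006):
    k=Q[(Q[:,2]>z0)&(Q[:,2]<z0+.006)]
    if len(k)>3: print(round(z0,3),len(k),(k.min(0)*1e3).round(),(k.max(0)*1e3).round())
cv2.imwrite("pics/crop1.png",cv2.resize(c["img"][100:280,160:400,::-1],None,fx=3,fy=3,interpolation=cv2.INTER_CUBIC))
E
```

```text
-0.014 5 [ -0.  -7. -11.] [ 7.  8. -8.]
-0.008 18 [ -8. -10.  -8.] [12. 10. -2.]
-0.002 19 [-14.  -6.  -1.] [15.  9.  4.]
0.004 20 [-12. -11.   4.] [14. 10.  9.]
0.01 26 [-13. -11.  10.] [16.  9. 16.]
0.016 23 [-13.  -9.  16.] [14. 11. 22.]
0.022 19 [-12.  -9.  22.] [16.  9. 28.]
0.028 15 [-13.   4.  28.] [27. 10. 34.]
0.034 41 [-28. -16.  34.] [33. 11. 40.]
0.04 57 [-33. -12.  40.] [37. 13. 45.]
0.046 48 [-45. -10.  46.] [43. 12. 52.]
0.052 61 [-50. -16.  52.] [48. 16. 58.]
0.058 67 [-53. -14.  58.] [52. 15. 64.]
0.064 68 [-59. -17.  64.] [57. 16. 70.]
0.07 77 [-58. -15.  70.] [62. 16. 76.]
0.076 90 [-60. -16.  76.] [63. 18. 82.]
```

View pics/crop1.png

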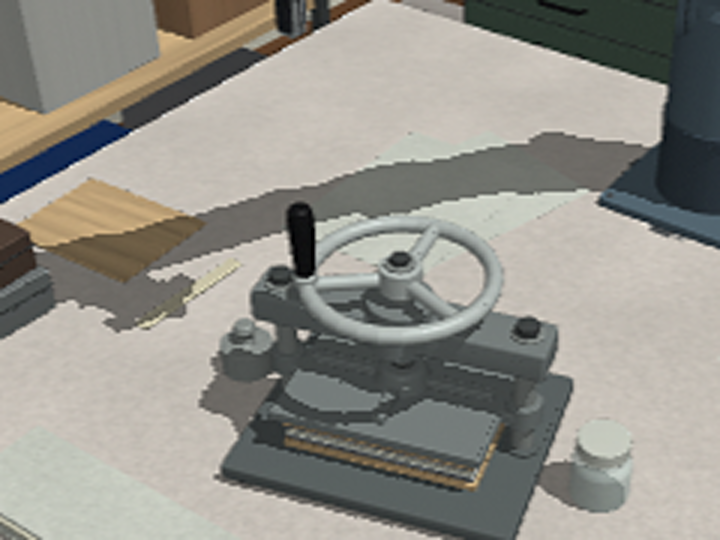

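carry_out([
  [0.02,0.03,0,0,0,0,1],
  [0.051,0.06,0.01,0,0,0,1],
  [0.051,0.06,0.05,0,0,0,1],
  [0.051,0.06,0.085,0,0,0,1],
  [0.051,0.06,0.11,0,0,0,1],
])

```text
time_s: 4.47
eef_pos: [0.6293, -0.1402, 0.2941]
tool_rot: [-0.0, 0.707, 0.707, 0.001]
force: [-1.0, -0.2, -0.2]
grip_width: 0.0002
```

```bash
python3 -c "
from h import *
to(.63,-.142,.270)
c=optics.capture('scene');save(c,'s2.png')
cv2.imwrite('pics/crop2.png',cv2.resize(c['img'][100:280,160:400,::-1],None,fx=3,fy=3,interpolation=cv2.INTER_CUBIC))
"
```

```text
t 4.4667 pos [ 0.6293 -0.1402  0.2941] F [-1.03 -0.18 -0.18] w 0.0002
delta [-0.0018  0.0007  0.0241] rot [ 0.001 -0.001 -0.   ] q [-0.34  0.57  0.75  1.53 -0.41  1.2   0.48]
```

View pics/crop2.png

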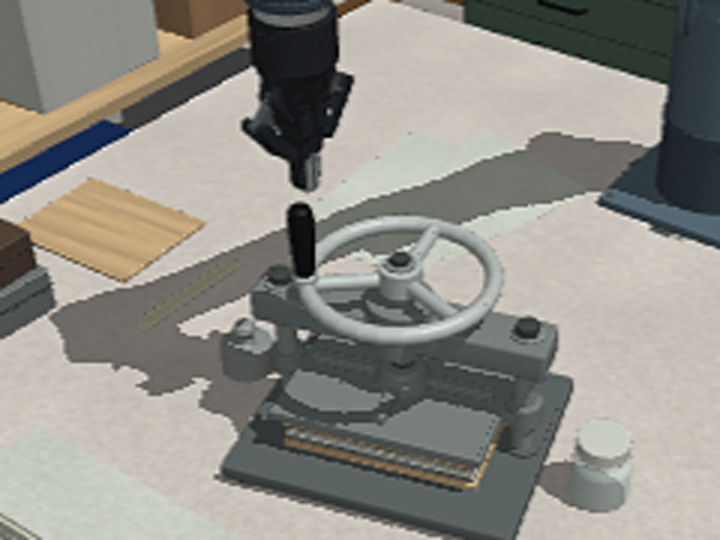

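carry_out([
  [0,0,0.012,0,0,0,1],
  [0,0,0.024,0,0,0,1],
  [0,0,0.024,0,0,0,1],
])

```text
time_s: 4.77
eef_pos: [0.626, -0.1379, 0.264]
tool_rot: [-0.004, 0.707, 0.707, -0.002]
force: [-0.1, 0.3, -0.9]
grip_width: -0.0002
```

```bash
cat >> h.py <<'E'
H=np.array([.611,-.049])
def nxt(step=5,n=5,z=None,start=None):
    s=sense(); e=s["eef_pos"]; d=e[:2]-H; th=np.degrees(np.arctan2(d[1],d[0]))
    w=s["tool_rot"]; R=Ro.from_quat([w[1],w[2],w[3],w[0]])
    T=Ro.from_matrix(np.array([[0,1,0],[1,0,0],[0,0,-1.]])); rv=(R.inv()*T).as_rotvec()
    print("t",round(s["time_s"],2),"pos",e.round(4),"th",th.round(1),"r",np.hypot(*d).round(4),"F",s["force"].round(1),"q",s["joint_pos"].round(2),"rv",rv.round(3))
    zz=e[2] if z is None else z
    for i in range(1,n+1):
        a=np.radians(th+step*i); p=np.r_[H+.088*np.array([np.cos(a),np.sin(a)]),e[2]+(zz-e[2])*i/n]
        print((R.inv().apply(p-e)).round(3).tolist())
E
python3 -c "
from h import *
nxt(2,5,.270)"
```

```text
t 4.77 pos [ 0.626  -0.1379  0.264 ] th -80.4 r 0.0902 F [-0.1  0.3 -0.9] q [-0.34  0.6   0.74  1.56 -0.43  1.15  0.49] rv [-0.009 -0.004  0.001]
[0.003, 0.003, -0.001]
[0.003, 0.006, -0.002]
[0.004, 0.009, -0.004]
[0.005, 0.012, -0.005]
[0.006, 0.014, -0.006]
```

carry_out([
  [0.003,0.003,-0.002,0,0,0,1],
  [0.003,0.006,-0.004,0,0,0,1],
  [0.004,0.009,-0.006,0,0,0,1],
  [0.005,0.011,-0.006,0,0,0,1],
  [0.006,0.013,-0.006,0,0,0,1],
])

```text
time_s: 5.18
eef_pos: [0.6398, -0.1321, 0.2709]
tool_rot: [-0.004, 0.707, 0.707, -0.001]
force: [1.0, 1.1, 0.3]
grip_width: 0.0004
```

```bash
python3 -c "
from h import *
nxt(2,5,.270)"
```

```text
t 5.18 pos [ 0.6398 -0.1321  0.2709] th -70.9 r 0.0879 F [1.  1.1 0.3] q [-0.34  0.61  0.73  1.52 -0.43  1.18  0.48] rv [-0.007 -0.003  0.001]
[0.001, 0.003, 0.0]
[0.002, 0.006, 0.0]
[0.003, 0.009, 0.0]
[0.005, 0.011, 0.001]
[0.006, 0.014, 0.001]
```

carry_out([
  [0.001,0.003,0,0,0,0,1],
  [0.002,0.005,0,0,0,0,1],
  [0.002,0.005,0,0,0,0,1],
])

```text
time_s: 5.43
eef_pos: [0.645, -0.1302, 0.271]
tool_rot: [-0.004, 0.707, 0.707, -0.002]
force: [-0.2, -0.1, -0.1]
grip_width: -0.0001
```

carry_out([
  [0.001,0.002,0,0,0,0,1],
  [0.001,0.003,0,0,0,0,1],
])

```text
time_s: 5.6
eef_pos: [0.6478, -0.1298, 0.2709]
tool_rot: [-0.004, 0.707, 0.707, -0.002]
force: [-1.7, -2.1, 0.9]
grip_width: -0.0001
```

carry_out([
  [0.001,0.002,0,0,0,0,1],
  [0.001,0.003,0,0,0,0,1],
])

```text
time_s: 5.77
eef_pos: [0.6509, -0.1292, 0.271]
tool_rot: [-0.003, 0.707, 0.707, -0.002]
force: [-2.2, -2.1, 1.5]
grip_width: -0.0002
```

```bash
python3 -c "
from h import *
nxt(5,5,.270)
c=optics.capture('scene');save(c,'s3.png')
cv2.imwrite('pics/crop3.png',cv2.resize(c['img'][100:280,160:400,::-1],None,fx=3,fy=3,interpolation=cv2.INTER_CUBIC))
"
```

```text
t 5.77 pos [ 0.6509 -0.1292  0.271 ] th -63.6 r 0.0896 F [-2.2 -2.1  1.5] q [-0.33  0.63  0.73  1.49 -0.44  1.19  0.47] rv [-0.008 -0.002 -0.   ]
[0.005, 0.006, 0.0]
[0.009, 0.012, 0.0]
[0.014, 0.018, 0.0]
[0.02, 0.024, 0.001]
[0.025, 0.029, 0.001]
```

View pics/crop3.png

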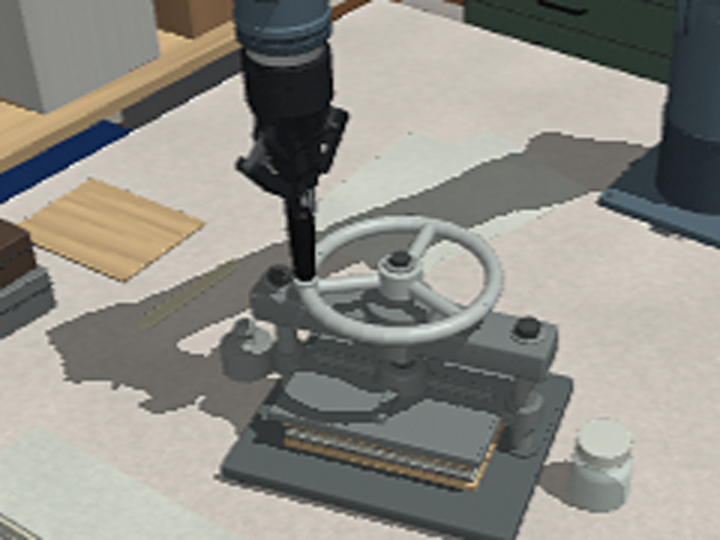

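Contact came where predicted: about 3 N, with the tool at about -65.5° round the hub. Now I push round.

carry_out([
  [0.005,0.006,0,0,0,0,1],
  [0.009,0.012,0,0,0,0,1],
  [0.014,0.018,0,0,0,0,1],
  [0.02,0.024,0,0,0,0,1],
  [0.025,0.029,0,0,0,0,1],
])

```text
time_s: 6.23
eef_pos: [0.6811, -0.103, 0.2709]
tool_rot: [-0.003, 0.707, 0.707, -0.002]
force: [-0.9, -1.5, 3.3]
grip_width: 0.0004
```

```bash
python3 -c "
from h import *
nxt(6,5,.271)"
```

```text
t 6.23 pos [ 0.6811 -0.103   0.2709] th -37.6 r 0.0885 F [-0.9 -1.5  3.3] q [-0.35  0.68  0.72  1.42 -0.45  1.22  0.42] rv [-0.007 -0.002  0.001]
[0.008, 0.005, -0.0]
[0.016, 0.009, -0.0]
[0.024, 0.013, -0.0]
[0.033, 0.015, -0.0]
[0.042, 0.017, -0.0]
```

carry_out([
  [0.008,0.005,0,0,0,0,1],
  [0.016,0.009,0,0,0,0,1],
  [0.024,0.013,0,0,0,0,1],
  [0.033,0.015,0,0,0,0,1],
  [0.042,0.017,0,0,0,0,1],
])

```text
time_s: 6.65
eef_pos: [0.6984, -0.06, 0.2709]
tool_rot: [-0.003, 0.707, 0.707, -0.002]
force: [-0.4, -3.3, 2.5]
grip_width: -0.0
```

```bash
python3 -c "
from h import *
nxt(6,5,.272)"
```

```text
t 6.65 pos [ 0.6984 -0.06    0.2709] th -7.2 r 0.0881 F [-0.4 -3.3  2.5] q [-0.4   0.7   0.71  1.38 -0.46  1.24  0.35] rv [-0.007 -0.002  0.001]
[0.009, 0.001, -0.0]
[0.018, 0.0, -0.0]
[0.028, -0.001, -0.001]
[0.036, -0.003, -0.001]
[0.045, -0.006, -0.001]
```

carry_out([
  [0.009,0.001,0,0,0,0,1],
  [0.018,0,0,0,0,0,1],
  [0.028,-0.001,-0.001,0,0,0,1],
  [0.036,-0.003,-0.001,0,0,0,1],
  [0.045,-0.006,-0.001,0,0,0,1],
])

```text
time_s: 7.07
eef_pos: [0.692, -0.0142, 0.2717]
tool_rot: [-0.003, 0.707, 0.708, -0.002]
force: [0.5, -3.6, 0.1]
grip_width: 0.0002
```

```bash
python3 -c "
from h import *
nxt(6,5,.272)
c=optics.capture('scene');save(c,'s4.png')
cv2.imwrite('pics/crop4.png',cv2.resize(c['img'][100:280,160:400,::-1],None,fx=3,fy=3,interpolation=cv2.INTER_CUBIC))
"
```

```text
t 7.07 pos [ 0.692  -0.0142  0.2717] th 23.3 r 0.0882 F [ 0.5 -3.6  0.1] q [-0.47  0.68  0.72  1.4  -0.46  1.23  0.29] rv [-0.007 -0.001  0.001]
[0.008, -0.004, -0.0]
[0.016, -0.009, -0.0]
[0.023, -0.015, -0.0]
[0.03, -0.021, -0.0]
[0.036, -0.028, -0.0]
```

View pics/crop4.png

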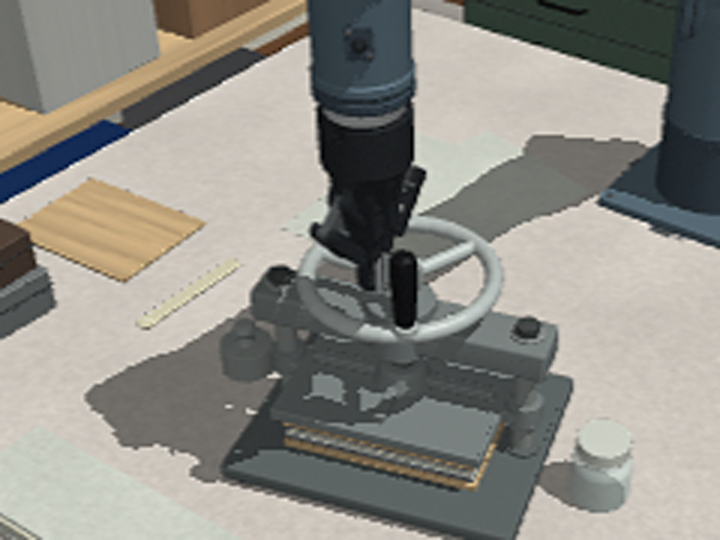

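The handle, at crop (403,290), runs ahead of the shut fingers as planned.

carry_out([
  [0.008,-0.004,0,0,0,0,1],
  [0.016,-0.009,0,0,0,0,1],
  [0.023,-0.015,0,0,0,0,1],
  [0.03,-0.021,-0.001,0,0,0,1],
  [0.036,-0.028,-0.001,0,0,0,1],
])

```text
time_s: 7.53
eef_pos: [0.6631, 0.026, 0.273]
tool_rot: [-0.004, 0.706, 0.709, -0.001]
force: [2.2, -0.3, -1.5]
grip_width: 0.0002
```

```bash
python3 -c "
from h import *
nxt(6,5,.273)"
```

```text
t 7.53 pos [0.6631 0.026  0.273 ] th 55.2 r 0.0913 F [ 2.2 -0.3 -1.5] q [-0.56  0.63  0.73  1.49 -0.44  1.2   0.24] rv [-0.008 -0.005  0.004]
[0.002, -0.01, 0.0]
[0.006, -0.018, 0.0]
[0.009, -0.027, 0.0]
[0.012, -0.036, 0.0]
[0.013, -0.045, 0.0]
```

carry_out([
  [0.002,-0.009,0,0,0,0,1],
  [0.006,-0.018,0,0,0,0,1],
  [0.009,-0.027,0,0,0,0,1],
  [0.012,-0.036,0,0,0,0,1],
  [0.013,-0.045,0,0,0,0,1],
])

```text
time_s: 7.95
eef_pos: [0.6173, 0.04, 0.2735]
tool_rot: [-0.005, 0.705, 0.709, -0.001]
force: [3.2, -0.9, -0.4]
grip_width: -0.0003
```

```bash
python3 -c "
from h import *
nxt(6,5,.274)"
```

```text
t 7.95 pos [0.6173 0.04   0.2735] th 86.0 r 0.0892 F [ 3.2 -0.9 -0.4] q [-0.64  0.55  0.75  1.62 -0.4   1.14  0.21] rv [-0.007 -0.006  0.005]
[-0.001, -0.009, -0.0]
[-0.002, -0.018, -0.0]
[-0.003, -0.028, -0.0]
[-0.006, -0.036, -0.0]
[-0.01, -0.045, -0.0]
```

carry_out([
  [-0.001,-0.009,-0.001,0,0,0,1],
  [-0.002,-0.018,-0.001,0,0,0,1],
  [-0.003,-0.028,-0.001,0,0,0,1],
  [-0.006,-0.036,-0.001,0,0,0,1],
  [-0.01,-0.045,-0.001,0,0,0,1],
])

```text
time_s: 8.37
eef_pos: [0.5717, 0.0304, 0.2749]
tool_rot: [-0.005, 0.705, 0.709, -0.0]
force: [2.3, 2.0, 0.0]
grip_width: -0.0001
```

```bash
python3 -c "
from h import *
nxt(6,5,.275)
c=optics.capture('scene');save(c,'s5.png')
cv2.imwrite('pics/crop5.png',cv2.resize(c['img'][100:280,160:400,::-1],None,fx=3,fy=3,interpolation=cv2.INTER_CUBIC))
"
```

```text
t 8.37 pos [0.5717 0.0304 0.2749] th 116.3 r 0.0885 F [2.3 2.  0. ] q [-0.69  0.46  0.77  1.74 -0.36  1.09  0.2 ] rv [-0.007 -0.007  0.006]
[-0.005, -0.008, -0.0]
[-0.01, -0.015, -0.0]
[-0.016, -0.022, -0.0]
[-0.023, -0.029, -0.0]
[-0.03, -0.034, -0.0]
```

View pics/crop5.png

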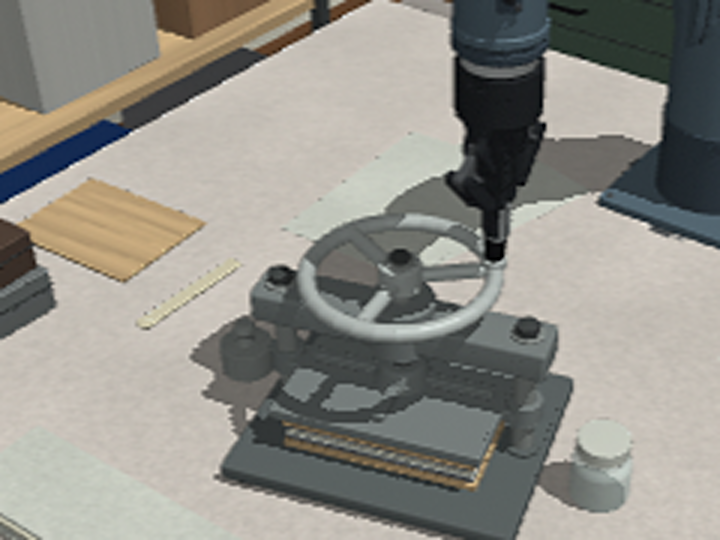

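The handle stands behind the fingers on the far side, with its foot at crop (495,262) and its spoke pointing there. The push goes on with 3 N.

carry_out([
  [-0.005,-0.008,0,0,0,0,1],
  [-0.01,-0.015,0,0,0,0,1],
  [-0.016,-0.022,0,0,0,0,1],
  [-0.023,-0.029,0,0,0,0,1],
  [-0.03,-0.034,0,0,0,0,1],
])

```text
time_s: 8.83
eef_pos: [0.5353, -0.0022, 0.275]
tool_rot: [-0.006, 0.706, 0.709, -0.001]
force: [1.9, 3.1, 1.4]
grip_width: 0.0003
```

```bash
python3 -c "
from h import *
nxt(6,5,.275)"
```

```text
t 8.83 pos [ 0.5353 -0.0022  0.275 ] th 148.3 r 0.089 F [1.9 3.1 1.4] q [-0.69  0.39  0.8   1.83 -0.32  1.06  0.24] rv [-0.009 -0.006  0.004]
[-0.009, -0.004, -0.0]
[-0.017, -0.007, -0.0]
[-0.026, -0.01, -0.0]
[-0.035, -0.012, -0.0]
[-0.044, -0.012, -0.0]
```

carry_out([
  [-0.009,-0.004,0,0,0,0,1],
  [-0.017,-0.007,0,0,0,0,1],
  [-0.026,-0.01,0,0,0,0,1],
  [-0.035,-0.012,0,0,0,0,1],
  [-0.044,-0.012,0,0,0,0,1],
])

```text
time_s: 9.25
eef_pos: [0.5229, -0.0473, 0.2749]
tool_rot: [-0.006, 0.706, 0.708, -0.001]
force: [0.5, 3.3, 1.8]
grip_width: -0.0002
```

```bash
python3 -c "
from h import *
nxt(6,5,.276)"
```

```text
t 9.25 pos [ 0.5229 -0.0473  0.2749] th 178.9 r 0.0881 F [0.5 3.3 1.8] q [-0.63  0.37  0.81  1.86 -0.31  1.05  0.32] rv [-0.01  -0.007  0.004]
[-0.009, 0.0, -0.0]
[-0.018, 0.002, -0.001]
[-0.027, 0.004, -0.001]
[-0.036, 0.007, -0.001]
[-0.044, 0.011, -0.002]
```

carry_out([
  [-0.009,0,0,0,0,0,1],
  [-0.018,0.002,-0.001,0,0,0,1],
  [-0.027,0.004,-0.001,0,0,0,1],
  [-0.036,0.007,-0.001,0,0,0,1],
  [-0.044,0.011,-0.001,0,0,0,1],
])

```text
time_s: 9.67
eef_pos: [0.5341, -0.0923, 0.2753]
tool_rot: [-0.006, 0.706, 0.708, -0.001]
force: [-1.4, 3.2, 2.4]
grip_width: -0.0001
```

```bash
python3 -c "
from h import *
nxt(6,5,.276)
c=optics.capture('scene');save(c,'s6.png')
cv2.imwrite('pics/crop6.png',cv2.resize(c['img'][100:280,160:400,::-1],None,fx=3,fy=3,interpolation=cv2.INTER_CUBIC))
"
```

```text
t 9.67 pos [ 0.5341 -0.0923  0.2753] th -150.6 r 0.0883 F [-1.4  3.2  2.4] q [-0.53  0.41  0.81  1.82 -0.34  1.07  0.41] rv [-0.011 -0.007  0.003]
[-0.008, 0.005, -0.0]
[-0.015, 0.011, -0.0]
[-0.022, 0.017, -0.001]
[-0.027, 0.024, -0.001]
[-0.033, 0.032, -0.001]
```

View pics/crop6.png

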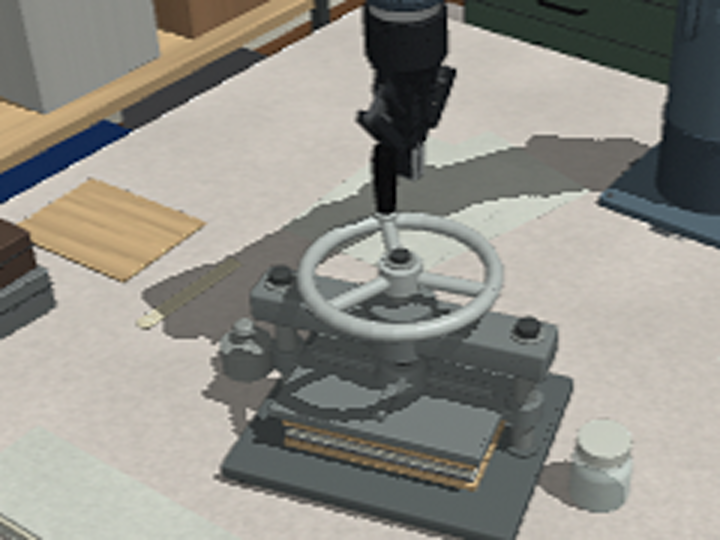

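The handle is now at crop (385,180), just ahead of the fingers, with about 85° still to go.

carry_out([
  [-0.008,0.005,0,0,0,0,1],
  [-0.015,0.011,0,0,0,0,1],
  [-0.022,0.017,-0.001,0,0,0,1],
  [-0.027,0.024,-0.001,0,0,0,1],
  [-0.033,0.032,-0.001,0,0,0,1],
])

```text
time_s: 10.13
eef_pos: [0.5669, -0.128, 0.2758]
tool_rot: [-0.005, 0.707, 0.708, -0.002]
force: [-2.2, 0.7, -0.1]
grip_width: 0.0003
```

```bash
python3 -c "
from h import *
nxt(5,5,.276)"
```

```text
t 10.13 pos [ 0.5669 -0.128   0.2758] th -119.2 r 0.0905 F [-2.2  0.7 -0.1] q [-0.43  0.48  0.79  1.72 -0.38  1.11  0.49] rv [-0.011 -0.004  0.002]
[-0.001, 0.008, -0.0]
[-0.004, 0.015, -0.0]
[-0.006, 0.023, -0.0]
[-0.008, 0.03, -0.001]
[-0.009, 0.038, -0.001]
```

carry_out([
  [-0.001,0.007,0,0,0,0,1],
  [-0.003,0.014,0,0,0,0,1],
  [-0.005,0.02,0,0,0,0,1],
  [-0.007,0.026,0,0,0,0,1],
  [-0.008,0.031,0,0,0,0,1],
])

```text
time_s: 10.55
eef_pos: [0.5986, -0.1365, 0.2756]
tool_rot: [-0.005, 0.707, 0.708, -0.002]
force: [-3.0, 0.6, 2.1]
grip_width: -0.0
```

```bash
python3 -c "
from h import *
nxt(3,5,.276)"
```

```text
t 10.55 pos [ 0.5986 -0.1365  0.2756] th -98.1 r 0.0884 F [-3.   0.6  2.1] q [-0.38  0.55  0.77  1.63 -0.41  1.15  0.5 ] rv [-0.01  -0.004  0.001]
[-0.0, 0.005, -0.0]
[-0.0, 0.009, -0.0]
[-0.001, 0.014, -0.0]
[-0.0, 0.018, -0.001]
[0.0, 0.023, -0.001]
```

carry_out([
  [0,0.005,0,0,0,0,1],
  [0,0.01,0,0,0,0,1],
  [0,0.015,0,0,0,0,1],
  [0,0.019,0,0,0,0,1],
  [0,0.023,0,0,0,0,1],
])

```text
time_s: 10.97
eef_pos: [0.622, -0.1363, 0.2754]
tool_rot: [-0.005, 0.706, 0.708, -0.002]
force: [-4.2, 0.2, 2.7]
grip_width: -0.0
```

```bash
python3 -c "
from h import *
nxt(2,5,.276)
c=optics.capture('scene');save(c,'s7.png')
print(finder.tip_of('scene','handle')[:1])
cv2.imwrite('pics/crop7.png',cv2.resize(c['img'][100:280,160:400,::-1],None,fx=3,fy=3,interpolation=cv2.INTER_CUBIC))
"
```

```text
t 10.97 pos [ 0.622  -0.1363  0.2754] th -82.8 r 0.088 F [-4.2  0.2  2.7] q [-0.36  0.59  0.76  1.56 -0.43  1.18  0.49] rv [-0.011 -0.004  0.002]
[0.0, 0.003, -0.0]
[0.001, 0.006, -0.0]
[0.002, 0.009, -0.0]
[0.002, 0.012, -0.001]
[0.003, 0.015, -0.001]
[{'at': [0.4111, 0.4227], 'conf': 0.53}]
```

View pics/crop7.png

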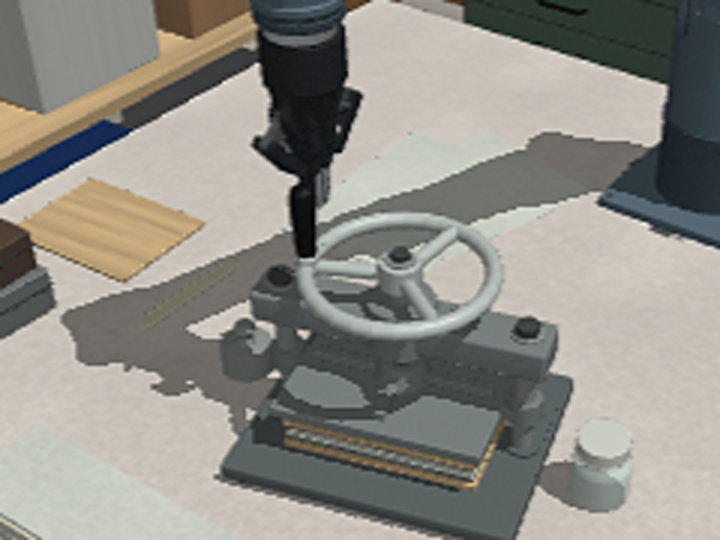

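carry_out([
  [0,0.004,0,0,0,0,1],
  [0.001,0.008,0,0,0,0,1],
  [0.002,0.012,0,0,0,0,1],
  [0.003,0.016,0,0,0,0,1],
  [0.004,0.019,0,0,0,0,1],
])

```text
time_s: 11.48
eef_pos: [0.6422, -0.1324, 0.2752]
tool_rot: [-0.004, 0.706, 0.708, -0.002]
force: [-2.0, -1.2, 1.4]
grip_width: 0.0002
```

```bash
cat >> h.py <<'E'
def handle():
    c=optics.capture("scene")
    P=cloud(c,np.ones((400,640),bool)); I=c["img"][c["range_z"]>0].astype(int)
    m=(np.hypot(P[:,0]-.6726,P[:,1]+.1119)<.035)&(P[:,2]>.225)&(P[:,2]<.30)&(I.max(1)<60)
    print("handle",P[m].mean(0).round(4),m.sum(),np.percentile(P[m],[3,97],axis=0).round(4).tolist()); return c
E
python3 -c "
from h import *
nxt(2,5,.276)
c=handle();save(c,'s8.png')
cv2.imwrite('pics/crop8.png',cv2.resize(c['img'][100:280,160:400,::-1],None,fx=3,fy=3,interpolation=cv2.INTER_CUBIC))
a=cv2.imread('pics/scene0.png');b=cv2.imread('pics/s8.png')
cv2.imwrite('pics/cmp8.png',np.hstack([cv2.resize(q[150:220,235:300],None,fx=6,fy=6,interpolation=cv2.INTER_CUBIC) for q in (a,b)]))
"
```

```text
t 11.48 pos [ 0.6422 -0.1324  0.2752] th -69.5 r 0.0891 F [-2.  -1.2  1.4] q [-0.35  0.62  0.75  1.51 -0.44  1.2   0.48] rv [-0.009 -0.003  0.002]
[0.002, 0.002, -0.0]
[0.003, 0.005, -0.0]
[0.005, 0.008, -0.001]
[0.006, 0.011, -0.001]
[0.008, 0.013, -0.001]
handle [ 0.6694 -0.1116  0.27  ] 206 [[0.6478, -0.1266, 0.2304], [0.678, -0.1049, 0.2989]]
```

View pics/cmp8.png

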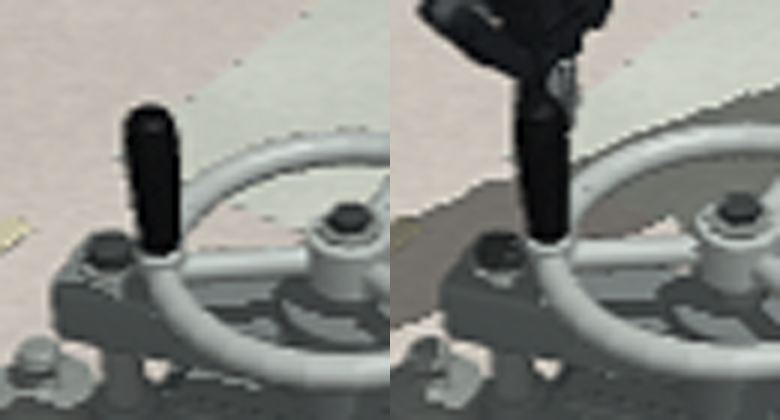

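carry_out([
  [0.001,0.002,0,0,0,0,1],
  [0.002,0.004,0,0,0,0,1],
  [0.002,0.004,0,0,0,0,1],
])

```text
time_s: 11.78
eef_pos: [0.6474, -0.1297, 0.2752]
tool_rot: [-0.004, 0.706, 0.708, -0.002]
force: [-1.4, -1.3, 1.3]
grip_width: 0.0001
```

```bash
python3 -c "
from h import *
nxt(-3,5,.276)
"
```

```text
t 11.78 pos [ 0.6474 -0.1297  0.2752] th -65.7 r 0.0885 F [-1.4 -1.3  1.3] q [-0.35  0.63  0.75  1.5  -0.45  1.2   0.48] rv [-0.007 -0.003  0.003]
[-0.001, -0.004, -0.0]
[-0.003, -0.009, -0.0]
[-0.004, -0.013, -0.0]
[-0.005, -0.018, -0.001]
[-0.006, -0.022, -0.001]
```

The tool is back where it first made contact, at (0.6474, -0.1297). Now I back off along the circle, rise, and compare the handle with its starting picture.

carry_out([
  [-0.003,-0.006,0,0,0,0,1],
  [-0.006,-0.013,0,0,0,0,1],
  [-0.011,-0.022,0,0,0,0,1],
  [-0.02,-0.032,0,0,0,0,1],
  [-0.03,-0.04,0,0,0,0,1],
])

```text
time_s: 12.2
eef_pos: [0.606, -0.1604, 0.2754]
tool_rot: [-0.004, 0.706, 0.708, -0.002]
force: [-0.3, -1.1, 0.9]
grip_width: -0.0
```

carry_out([
  [0,0,-0.03,0,0,0,1],
  [0,0,-0.06,0,0,0,1],
  [-0.02,-0.03,-0.1,0,0,0,1],
  [-0.04,-0.06,-0.13,0,0,0,1],
  [-0.06,-0.08,-0.13,0,0,0,1],
])

```text
time_s: 12.62
eef_pos: [0.5281, -0.2212, 0.409]
tool_rot: [-0.002, 0.705, 0.709, -0.0]
force: [-0.2, -1.3, 0.7]
grip_width: -0.0004
```

```bash
python3 - <<'E'
from h import *
print(sense()["eef_pos"],sense()["force"],sense()["time_s"])
c=optics.capture("scene"); save(c,"s9.png")
P=cloud(c,np.ones((400,640),bool)); q=np.array([.6124,-.0474])
H=P[(P[:,2]>.24)&(P[:,2]<.32)&(abs(P[:,0]-.67)<.04)&(abs(P[:,1]+.11)<.04)]
print("handle pts",len(H),np.percentile(H,[2,50,98],axis=0).round(4).tolist())
T=H[H[:,2]>.290]; print("top",T.mean(0),len(T))
for n2 in("eraser","weight","jar","brush","folder"):
    for r in finder.spot_in("scene",n2)[:1]: print(n2,r)
a=cv2.imread('pics/scene0.png');b=cv2.imread('pics/s9.png')
cv2.imwrite('pics/cmp9.png',np.hstack([cv2.resize(k[150:220,235:300],None,fx=6,fy=6,interpolation=cv2.INTER_CUBIC) for k in (a,b)]))
c=optics.capture("top"); save(c,"t9.png")
a=cv2.imread('pics/top0.png');b=cv2.imread('pics/t9.png')
cv2.imwrite('pics/cmpt9.png',np.hstack([cv2.resize(k[130:260,250:430],None,fx=2.2,fy=2.2,interpolation=cv2.INTER_CUBIC) for k in (a,b)]))
E
```

```text
[ 0.52814339 -0.22119069  0.40901629] [-0.21012932 -1.26770989  0.73104232] 12.6167
handle pts 184 [[0.6626, -0.119, 0.2424], [0.6773, -0.1062, 0.2758], [0.6832, -0.1, 0.2987]]
top [ 0.67375687 -0.10954355  0.29535504] 47
eraser {'extent': [0.3673, 0.419, 0.5483, 0.708], 'conf': 0.43}
jar {'extent': [0.545, 0.5965, 0.5787, 0.6783], 'conf': 0.62}
brush {'extent': [0.6934, 0.6843, 0.7312, 0.838], 'conf': 0.77}
folder {'extent': [0.3252, 0.4637, 0.3717, 0.5242], 'conf': 0.47}
```

View pics/cmp9.png

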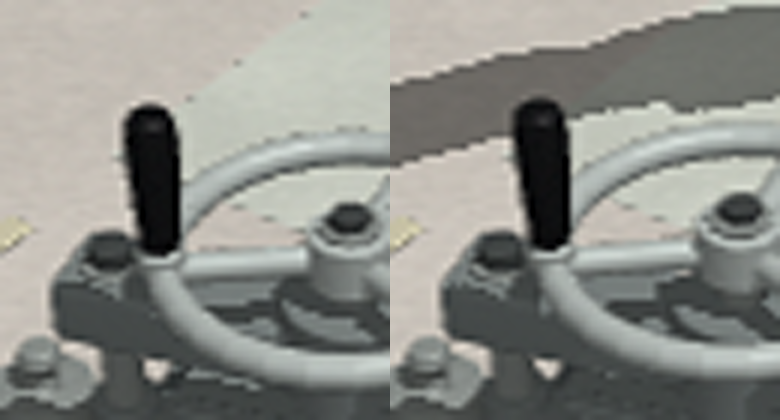

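View pics/cmpt9.png

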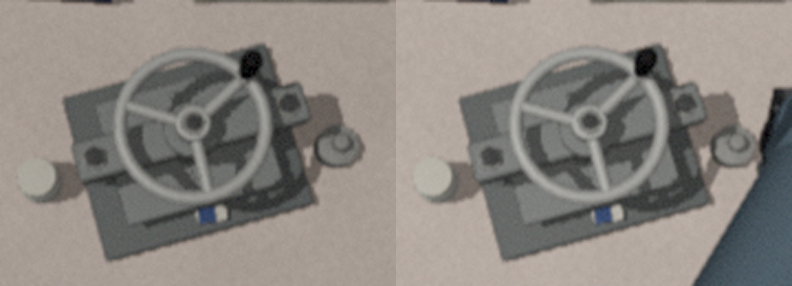

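The handle is back at its start: about 2 mm off horizontally and 4.6 mm higher. The eraser, jar and weight look unmoved in the top views, and the arm is clear.

```bash
python3 -c "
from h import *
print(close_job())"
```

```text
the job is handed in; nothing more can be done
None
```

I pushed the wheel one full turn anticlockwise with the side of the shut fingers. Then I backed the arm off, raised it clear and handed the job in at about 12.7 s; no verdict is reported.

- **Handle:** in the scene camera it ended about 2 mm horizontally and 4.6 mm vertically from its start. That fits one turn with the 5 mm lift. The tool let go at the same point round the hub where it first touched the handle.
- **Push force:** it was mostly 2–4 N, and the handle stayed ahead of the fingers in every picture I took on the way round.
- **Small things:** the eraser, jar and weight look unmoved in the before and after top views. The brush and folder were found again at the end, but I did not compare their positions closely. The networks were weak here: one missed the weight in the last picture, and the eraser was reported in the wrong place. For those two I relied on the pictures.
- **Camera disagreement:** the two cameras differed by about 9 mm in x, more than the 2 mm stated. The scene camera agreed with the measured tool position to within 1–3 mm, so I used that one.

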